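Find the free well of the cuvette collecting station

ROBOT

A 7-joint arm with a two-finger parallel gripper is mounted at the origin on the work surface. World frame = base frame: x ahead of the robot, y to its left, z up, the work surface at z = 0. Lengths are in m, angles in rad, forces in N, time in s.
With the tool pointing down it reaches from about 0.4 to 0.85 m from the base axis. Payload 4.5 kg.
Tool frame: the origin (TCP) lies between the finger pads; the fingertips stand 19 mm ahead of it and the grasp point (between the pads) is the TCP; z points along the fingers, y is the direction in which the jaws open and shut (so a half turn about z gives the same grasp; the last joint's range is limited). The gripper opens to 88 mm and grips with 3 to 60 N. Pads are 18 mm wide; open, the fingers measure 123 mm over their backs; the gripper's body (75 mm by 187 mm) begins 45 mm behind the grasp point.
Start: joints at [1.139, 0.689, -0.195, 1.565, 0.157, 0.902, -0.215], TCP at [0.281, -0.558, 0.229] pointing down, gripper open.
Joint ranges: [-3.01, 3.01], [-0.46, 2.08], [-1.47, 1.51], [0.13, 2.56], [-1, 4.14], [0.04, 2.09], [-2.66, 2.66]. Speed limits (rad/s): [2.57, 2.57, 3.14, 3.14, 3.14, 3.14, 3.14].

INTERFACE

Orientations are given as a unit quaternion [x, y, z, w].
In Python, from plant import status, snapshot, finish_job, cut_out, tip_of gives the robot as it stands. The module is installed in compiled form; this text tells all that it offers.
- The arm moves only by the tool carry_out, never from a script. Its arguments are lists of equal length, an entry for each row: "linear": the shift along the world's x, y, z in m, a list of three; "roll": the turn about the world's z in rad. A call has 1 to 8 rows; each row is the pose to reach, as a shift and turn from the pose measured when the call began; what a row does not reach only later rows make up. A row lasts 1/12 s, in which the tool goes at most 41.7 mm and 7.16 degrees, less where a joint would pass 70% of its speed; a pose out of reach is approached as far as the arm can. A call with a gripper value outside its range is refused whole. "gripper" is the opening, from 0 (shut) to 1 (fully open), set as the call begins (left out, the last holds). The fingers move at their own pace and stop on an object; "grip_force" is the grip in N (left out, the last holds). Time passes only in rows, so rows that repeat a pose let the fingers close. It gives the time, the measured TCP pose, the force and the opening at its end, in the units of the state.
- status.get_state(): the state, without advancing time (a new reading comes with each control period).
- snapshot(name): name is "scene" or "top" or "wrist"; returns a dict with "img" (480x640x3 uint8, red, green, blue), "range_z" (480x640 float32, m along the optical axis (not along the pixel's ray), 0 where there is no reading), "fx", "fy", "cx", "cy" (pixels), "k1" (the pictures are not rectified: a ray, as slopes to the right and down, at radius r is drawn at 1 + k1 r^2 times it, then the intrinsics apply), "world_from_camera" (4x4, takes a point from camera to world coordinates). Camera axes: x right, y down, z forward; pixel columns grow to the right and rows downward; lengths in m; the calibration is good to about 2 mm. A picture is of the moment at which its call begins.
- finish_job(): hands the job in, once; it reports no verdict.
Trained networks look in a picture, given as the dict that the camera call returned (one of the last four; its "shot" number tells which), for a name from the list of things; names that differ only in an ending like _2 or _b are one class to them, and where a whole thing is asked for, a point or a joint stands for the part that bears it (a point fixed in the world has none). Each returns a list of dicts, best first, with "confidence" (0 to 1); they miss things now and then, are a little off and sometimes report something else, mostly with a low value. They report only what shows in the picture. A call takes as long as a camera call.
- cut_out(picture, query): "region" (480x640 bool, what is visible of it) and "pixel" ([column, row] in pixels, amid what is visible of it).
- tip_of(picture, query): "pixel" ([column, row] in pixels: a listed point, or the origin of a listed thing).
The state is a dict: "clock": time; "q": joint angles; "qd": joint speeds; "joint_torque": joint torques, N m; "tool_pos": TCP position; "eef_rot": TCP orientation; "contact_force": force on the tool from outside, world axes, zero at the start; "moment": the same for the moment, N m; "opening": opening from 0.0 (shut) to 1.0 (fully open).
Only numpy, scipy, OpenCV 4.12 (cv2) and the standard library are available. Lean on these libraries where they do the work, as an engineer would, in place of code of your own. Each camera call takes 0.05 s, during which the arm holds its last target.

TASK

One of the four flaps on the cuvette collecting station has a free well under it. Press the flaps gently with the fingertips to find the one that rocks, without forcing those that are blocked, then push that flap open to 45 degrees or more so that it stays open, and take the hand away. Do not lift or move the glassware, bottle or rack standing around.

Things in the scene. Friction and masses are not known exactly. Their poses are not given: they have to be found in the camera images.
- station: Cuvette collecting station, fixed: cream box on a dark grey base, 199 mm deep (x), 372 long (y), 110 high. Origin on the bench under the middle of the flap row, which runs along its y; x points away from the robot at yaw 0. Top spans x -70 to 128 mm; behind x 57 it is a solid ledge. Under each flap a well, inside 114 x 78 mm, 105 deep, 12 mm walls between.
- flap1 (a joint): Tilt of the left-most flap seen from the robot (left = +y), rad. 0 = level (at start), positive = near half down and far half up, stops at -1.05 and 1.05. All four flaps are alike. Three wells hold a full box right under the flap: it gives only 1 to 3 mm at its edge when pressed, then is solid. Under the fourth is just a 20 mm high tray: that flap rocks. Which one changes and cannot be seen.
- flap1_near (a point): Press point on top of the left-most flap, a plain grey metal plate 112 (x) x 76 mm (y), 5 thick, level with the 110 mm high station top, at station y +135 mm. It pivots about a line along station y through its middle. The point lies on its centre line, 30 mm from the pivot on the robot's side, and moves with the flap.
- flap1_far (a point): The same on the far half of the left-most flap, 30 mm beyond the pivot.
- flap2 (a joint): Tilt of the second from the left flap seen from the robot (left = +y), rad. 0 = level (at start), positive = near half down and far half up, stops at -1.05 and 1.05. The free flap (any of the four) rocks either way, swings under about 3 N at 30 mm from the pivot and stays at whatever angle it is left.
- flap2_near (a point): Press point on top of the second from the left flap, a plain grey metal plate 112 (x) x 76 mm (y), 5 thick, level with the 110 mm high station top, at station y +45 mm. It pivots about a line along station y through its middle. The point lies on its centre line, 30 mm from the pivot on the robot's side, and moves with the flap.
- flap2_far (a point): The same on the far half of the second from the left flap, 30 mm beyond the pivot.
- flap3 (a joint): Tilt of the third from the left flap seen from the robot (left = +y), rad. 0 = level (at start), positive = near half down and far half up, stops at -1.05 and 1.05. Open means the free flap tilted 45 degrees (0.79 rad) or more, either way. Going straight down 30 mm from the pivot with a 19 mm wide fingertip to 38 mm below the station top tilts it about 1 rad.
- flap3_near (a point): Press point on top of the third from the left flap, a plain grey metal plate 112 (x) x 76 mm (y), 5 thick, level with the 110 mm high station top, at station y -45 mm. It pivots about a line along station y through its middle. The point lies on its centre line, 30 mm from the pivot on the robot's side, and moves with the flap.
- flap3_far (a point): The same on the far half of the third from the left flap, 30 mm beyond the pivot.
- flap4 (a joint): Tilt of the right-most flap seen from the robot (left = +y), rad. 0 = level (at start), positive = near half down and far half up, stops at -1.05 and 1.05. A press of 6 N is enough to tell a free flap from a blocked one; over 40 N counts as forcing.
- flap4_near (a point): Press point on top of the right-most flap, a plain grey metal plate 112 (x) x 76 mm (y), 5 thick, level with the 110 mm high station top, at station y -135 mm. It pivots about a line along station y through its middle. The point lies on its centre line, 30 mm from the pivot on the robot's side, and moves with the flap.
- flap4_far (a point): The same on the far half of the right-most flap, 30 mm beyond the pivot.
- beaker: Bystander, loose: clear glass beaker, 68 mm across, 85 mm high, on the bench behind the station. Origin at the centre of its foot. Leave alone.
- wash_bottle: Bystander, loose: white wash bottle, 70 mm across, 200 mm high with its bent spout, right of the station. Origin at the centre of its foot. Leave alone.
- vial: Bystander, loose: small capped glass vial, 22 mm across, 42 mm high, standing on the station's rear ledge. Origin at the centre of its foot. Leave alone.
- cuvette_rack: Bystander, loose: white cuvette rack, 50 x 110 mm, 45 mm high, left of the station. Origin at the centre of its underside. Leave alone.

How it is judged:
At the end, for the whole second after the job is handed in: The flap over the free well is tilted by more than 0.7 rad (40 degrees) either way and at rest; beaker, wash bottle, vial and rack stand upright within 20 mm of where they were (((value of joint flap1 above 0.7 rad and velocity of joint flap1 between -0.05 and 0.05 rad/s) or (value of joint flap1 below -0.7 rad and velocity of joint flap1 between -0.05 and 0.05 rad/s) or (value of joint flap2 above 0.7 rad and velocity of joint flap2 between -0.05 and 0.05 rad/s) or (value of joint flap2 below -0.7 rad and velocity of joint flap2 between -0.05 and 0.05 rad/s) or (value of joint flap3 above 0.7 rad and velocity of joint flap3 between -0.05 and 0.05 rad/s) or (value of joint flap3 below -0.7 rad and velocity of joint flap3 between -0.05 and 0.05 rad/s) or (value of joint flap4 above 0.7 rad and velocity of joint flap4 between -0.05 and 0.05 rad/s) or (value of joint flap4 below -0.7 rad and velocity of joint flap4 between -0.05 and 0.05 rad/s)) and distance of each of beaker, wash_bottle, vial, cuvette_rack from where it was at the start of the episode below 0.02 m and angle between each of beaker, wash_bottle, vial, cuvette_rack's own z axis and vertical below 0.2 rad); the robot touches nothing.
It fails at once if a blocked flap or the station is forced: pressed with more than 40 N (contact force between any of the fingers, the arm and station above 40 N).
It fails at once if a bystander is lifted, carried or knocked: moved by more than 20 mm (distance of any of beaker, wash_bottle, vial, cuvette_rack from where it was at the start of the episode above 0.02 m).
It also fails if it takes over 48 s, if anything falls off the work surface, if the arm or the gripper's body presses on something with over 40 N, if the wrist force passes 120 N, or if a joint passes its speed limit or range.

## Working session

There is one attempt and no reset: what is moved stays moved. The work goes in short steps, Python scripts to look and compute and a tool call to move; the robot and the scene stay as the last step left them, time stands still between calls to the robot, and variables do not carry over. Pictures are saved under pics/ and viewed, and the job is handed in when it is done.

Besides the shell and the picture viewer there is one more tool, called after "Call:" by a JSON object that holds its "fn" and its "kwargs". carry_out: Moves the arm, as the interface text tells. Its arguments: {"type":"object","properties":{"linear":{"type":"array"},"roll":{"type":"array"},"gripper":{"type":"number"},"grip_force":{"type":"number"}},"required":["linear","roll"]}

```bash
mkdir -p pics
cat > h.py <<'E'
import numpy as np,cv2
from plant import status,snapshot,finish_job,cut_out,tip_of
def world(p,px,z=None):
    K=np.array([[p['fx'],0,p['cx']],[0,p['fy'],p['cy']],[0,0,1]])
    n=cv2.undistortPoints(np.array([[px]],float),K,np.array([p['k1'],0,0,0.]))[0,0]
    T=p['world_from_camera'];d=T[:3,:3]@np.array([n[0],n[1],1]);o=T[:3,3]
    if z is None:
        s=p['range_z'][int(round(px[1])),int(round(px[0]))]
    else: s=(z-o[2])/d[2]
    return o+s*d
E
python3 - <<'E'
from h import *
s=status.get_state();print(s)
for n in ['top','scene']:
    p=snapshot(n);cv2.imwrite(f'pics/{n}0.png',p['img'][:,:,::-1])
    for i in range(1,5):
        for e in ['near','far']:
            for r in tip_of(p,f'flap{i}_{e}')[:2]: print(n,i,e,np.round(r['pixel']),round(r['confidence'],2),world(p,r['pixel'],.11).round(3),world(p,r['pixel']).round(3))
    for q in ['station','beaker','wash_bottle','vial','cuvette_rack']:
        for r in tip_of(p,q)[:1]: print(n,q,np.round(r['pixel']),round(r['confidence'],2),world(p,r['pixel'],0.11 if q=='vial' else 0).round(3))
E
```

```text
{'clock': 0.0, 'q': array([ 1.1387986 ,  0.68996197, -0.19451806,  1.56632132,  0.15728174,
        0.90250878, -0.21508976]), 'qd': array([ 1.10989863e-03, -8.56377118e-05,  6.22801417e-04,  1.04410368e-03,
       -2.08723285e-04,  6.01636931e-04, -1.82448671e-03]), 'joint_torque': array([-1.03833827e-03, -5.27553821e+01, -1.26677368e+00, -1.53426522e+01,
       -5.25224023e-02,  6.70815672e-03,  1.45218655e-04]), 'tool_pos': array([ 0.28038212, -0.55786174,  0.22852994]), 'eef_rot': array([ 9.72991375e-01,  2.30839695e-01, -2.65617962e-04, -8.64979996e-04]), 'contact_force': array([ 0.19031019, -0.02731563,  0.33576843]), 'moment': array([ 0.03699821, -0.03869041,  0.01198879]), 'opening': 1.0026485382222303}
top 1 near [298. 290.] 0.89 [0.516 0.057 0.11 ] [0.516 0.057 0.111]
top 1 far [295. 261.] 0.92 [0.58 0.06 0.11] [0.58 0.06 0.11]
top 2 near [340. 284.] 0.74 [ 0.526 -0.037  0.11 ] [ 0.526 -0.037  0.108]
top 2 far [337. 258.] 0.9 [ 0.584 -0.033  0.11 ] [ 0.585 -0.033  0.107]
top 3 near [385. 277.] 0.95 [ 0.538 -0.138  0.11 ] [ 0.538 -0.138  0.109]
top 3 near [228. 252.] 0.38 [0
[... 677 characters left out ...]
 217.] 0.71 [ 0.528 -0.046  0.11 ] [ 0.529 -0.046  0.111]
scene 2 far [273. 232.] 0.66 [ 0.586 -0.033  0.11 ] [ 0.586 -0.033  0.11 ]
scene 3 near [219. 242.] 0.71 [ 0.541 -0.126  0.11 ] [ 0.542 -0.126  0.111]
scene 3 far [236. 258.] 0.8 [ 0.591 -0.122  0.11 ] [ 0.591 -0.122  0.11 ]
scene 3 far [310. 206.] 0.37 [0.578 0.063 0.11 ] [0.579 0.061 0.113]
scene 4 far [200. 290.] 0.65 [ 0.607 -0.208  0.11 ] [ 0.607 -0.208  0.111]
scene station [248. 267.] 0.86 [ 0.558 -0.084  0.   ]
scene beaker [312. 320.] 0.96 [ 0.735 -0.056  0.   ]
scene wash_bottle [129. 406.] 0.88 [ 0.665 -0.407  0.   ]
scene vial [271. 275.] 0.52 [ 0.659 -0.092  0.11 ]
scene cuvette_rack [376. 212.] 0.8 [ 0.616  0.228 -0.   ]
```

View pics/top0.png

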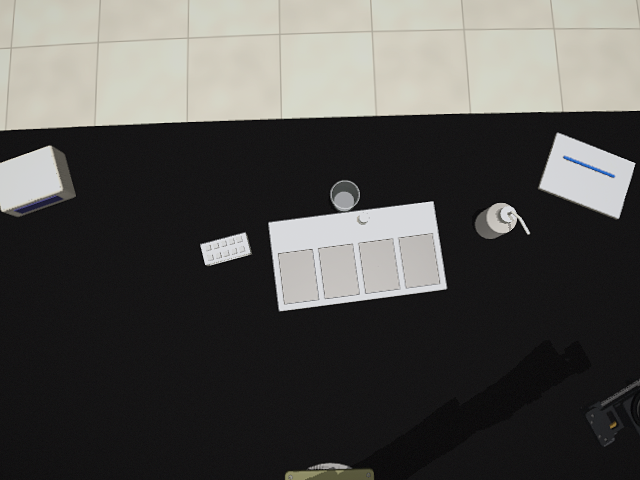

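Run:
```python
from h import *
from scipy.optimize import least_squares
P=[(1,-30,.516,.054),(1,30,.5805,.059),(2,-30,.527,-.041),(2,30,.585,-.033),(3,-30,.540,-.131),(3,30,.590,-.121),(4,-30,.538,-.217),(4,30,.6075,-.2105)]
Y={1:.135,2:.045,3:-.045,4:-.135}
def pt(v,x,y):
    c,s=np.cos(v[2]),np.sin(v[2]);return np.array([v[0]+c*x-s*y,v[1]+s*x+c*y])
f=lambda v:np.concatenate([pt(v,x/1000,Y[i])-[a,b] for i,x,a,b in P])
r=least_squares(f,[.56,-.08,0],loss='soft_l1',f_scale=.005);v=r.x;print(v,(f(v)*1000).round())
for i in Y: print(i,pt(v,-.03,Y[i]).round(4),pt(v,.03,Y[i]).round(4))
# edge check from depth: station top points
p=snapshot('top');o=cut_out(p,'station')[0];print(o['confidence'])
m=o['region'];pts=np.array([world(p,(u,w)) for w,u in zip(*np.nonzero(m)) if p['range_z'][w,u]>0])
t=pts[abs(pts[:,2]-.11)<.012];
R=cv2.minAreaRect((t[:,:2]*1000).astype(np.float32));print(len(t),R)
n=p['img'].copy();n[m]=n[m]//2
e=status.get_state()['eef_rot'];from scipy.spatial.transform import Rotation as Ro
print(Ro.from_quat(e).as_matrix().round(3))
```

```text
[ 0.56053267 -0.07998639  0.09514893] [ 2. -2. -3. -2. -1.  3.  1.  1. -5.  3.  5. -1.  5. -0. -4. -1.]
1 [0.5178 0.0516] [0.5776 0.0573]
2 [ 0.5264 -0.038 ] [ 0.5861 -0.0323]
3 [ 0.5349 -0.1276] [ 0.5947 -0.1219]
4 [ 0.5435 -0.2172] [ 0.6032 -0.2115]
0.93
14418 ((589.0498046875, -76.44107055664062), (199.4243621826172, 372.0263366699219), 5.699499130249023)
[[ 0.893  0.449  0.   ]
 [ 0.449 -0.893 -0.   ]
 [ 0.     0.    -1.   ]]
```

The top view shows the station with four grey flaps at columns 298, 339, 379 and 420, row about 275. The vial is at (363,218), the beaker at (344,195), the bottle at (495,220) and the rack at (226,249). The network fit and the depth rectangle agree: origin (0.560, -0.080), yaw 0.097.

Next I close the gripper and go above the near half of flap 4.

Call:
{"fn": "carry_out", "kwargs": {"linear": [[0.025,0.032,0],[0.05,0.064,0],[0.075,0.097,0],[0.1,0.13,0],[0.125,0.162,0],[0.15,0.194,0],[0.175,0.227,0],[0.2,0.26,0]], "roll": [-0.05,-0.1,-0.15,-0.2,-0.25,-0.3,-0.34,-0.37], "gripper": 0}}

```text
clock: 2.17
tool_pos: [0.4818, -0.2967, 0.2295]
eef_rot: [0.999, 0.047, 0.0, 0.0]
contact_force: [0.5, -0.3, 0.4]
opening: 0.419
```

Call:
{"fn": "carry_out", "kwargs": {"linear": [[0.02,0.025,0],[0.04,0.05,0],[0.062,0.08,-0.01],[0.062,0.08,-0.035],[0.062,0.08,-0.06],[0.062,0.08,-0.078],[0.062,0.08,-0.088],[0.062,0.08,-0.088]], "roll": [0,0,0,0,0,0,0,0]}}

```text
clock: 2.83
tool_pos: [0.5424, -0.2162, 0.1395]
eef_rot: [0.999, 0.047, -0.002, -0.001]
contact_force: [-1.2, 0.7, 0.2]
opening: 0.006
```

Run:
```python
from h import *
p=snapshot('scene');cv2.imwrite('pics/s1.png',p['img'][:,:,::-1])
s=status.get_state();print(s['tool_pos'],s['contact_force'],s['opening'])
```

```text
[ 0.54337855 -0.21670221  0.14097942] [-0.34404929  0.22181365  0.45666203] 0.0010854578420821301
```

View pics/s1.png

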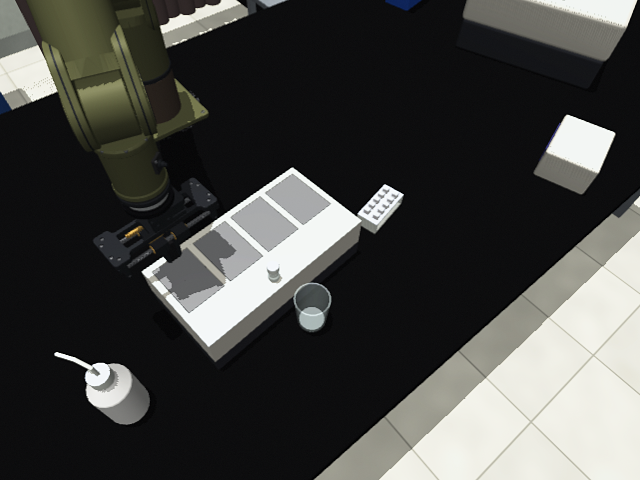

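The gripper is closed and hovers over the near half of flap 4, around (175,255). Everything else stands untouched. Now I press down in small steps.

Call:
{"fn": "carry_out", "kwargs": {"linear": [[0,0,-0.003],[0,0,-0.006],[0,0,-0.008],[0,0,-0.01],[0,0,-0.011],[0,0,-0.011]], "roll": [0,0,0,0,0,0]}}

```text
clock: 3.38
tool_pos: [0.5434, -0.2167, 0.13]
eef_rot: [0.999, 0.047, -0.001, -0.0]
contact_force: [0.2, 0.4, -0.2]
opening: 0.007
```

Call:
{"fn": "carry_out", "kwargs": {"linear": [[0,0,-0.001],[0,0,-0.002],[0,0,-0.002]], "roll": [0,0,0]}}

```text
clock: 3.63
tool_pos: [0.5433, -0.2167, 0.1279]
eef_rot: [0.999, 0.047, -0.001, -0.0]
contact_force: [-0.2, -0.1, -0.3]
opening: 0.005
```

Call:
{"fn": "carry_out", "kwargs": {"linear": [[0,0,-0.001],[0,0,-0.002],[0,0,-0.002]], "roll": [0,0,0]}}

```text
clock: 3.88
tool_pos: [0.5431, -0.2167, 0.1257]
eef_rot: [0.999, 0.047, -0.001, -0.0]
contact_force: [1.0, 0.2, 0.4]
opening: 0.005
```

Call:
{"fn": "carry_out", "kwargs": {"linear": [[0,0,-0.001],[0,0,-0.002],[0,0,-0.002]], "roll": [0,0,0]}}

```text
clock: 4.13
tool_pos: [0.543, -0.2166, 0.1234]
eef_rot: [0.999, 0.047, -0.001, -0.0]
contact_force: [-0.2, 0.2, -0.3]
opening: 0.004
```

Run:
```python
from h import *
p=snapshot('scene');cv2.imwrite('pics/s2.png',cv2.resize(p['img'][180:330,80:280,::-1],(800,600),interpolation=cv2.INTER_CUBIC))
s=status.get_state();print(s['tool_pos'],s['contact_force'],s['moment'])
```

```text
[ 0.54306068 -0.21658146  0.12350924] [ 0.10379504 -0.61596612  0.13808826] [0.02325992 0.01319314 0.00656082]
```

View pics/s2.png

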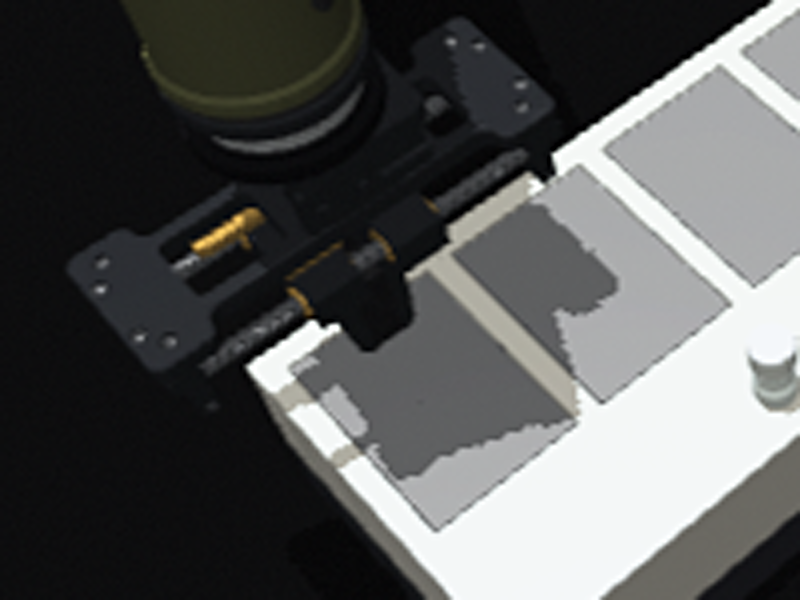

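Call:
{"fn": "carry_out", "kwargs": {"linear": [[0,0,-0.001],[0,0,-0.002],[0,0,-0.002]], "roll": [0,0,0]}}

```text
clock: 4.43
tool_pos: [0.543, -0.2166, 0.1213]
eef_rot: [0.999, 0.047, -0.001, -0.0]
contact_force: [1.0, 0.2, -0.7]
opening: 0.004
```

Call:
{"fn": "carry_out", "kwargs": {"linear": [[0,0,-0.001],[0,0,-0.002],[0,0,-0.002]], "roll": [0,0,0]}}

```text
clock: 4.68
tool_pos: [0.5428, -0.2165, 0.1191]
eef_rot: [0.999, 0.047, -0.001, -0.0]
contact_force: [0.3, -1.1, 0.2]
opening: 0.006
```

Run:
```python
from h import *
p=snapshot('scene');cv2.imwrite('pics/s3.png',cv2.resize(p['img'][180:330,80:280,::-1],(800,600),interpolation=cv2.INTER_CUBIC))
s=status.get_state();print(s['tool_pos'],s['contact_force'],s['moment'])
T=p['world_from_camera']
c,q=np.cos(.097),np.sin(.097)
import itertools
for i,Yy in zip([1,2,3,4],[.135,.045,-.045,-.135]):
  for x in [-.03,-.01,.01,.03,.045]:
    out=[]
    for dy in (-.03,0,.03):
      w=np.array([.5602+c*x-q*(Yy+dy),-.0795+q*x+c*(Yy+dy),.11])
      k=T[:3,:3].T@(w-T[:3,3]);n=k[:2]/k[2];f=1+p['k1']*(n@n)
      u=(p['cx']+p['fx']*n[0]*f,p['cy']+p['fy']*n[1]*f)
      out.append(round(world(p,u)[2],4))
    print(i,x,out)
```

```text
[ 0.54286195 -0.21652378  0.11918068] [-0.22584689 -0.21079838  0.14003036] [ 0.0063095   0.01794712 -0.02364297]
1 -0.03 [np.float64(0.1098), np.float64(0.1078), np.float64(0.1107)]
1 -0.01 [np.float64(0.1118), np.float64(0.1103), np.float64(0.1093)]
1 0.01 [np.float64(0.11), np.float64(0.1096), np.float64(0.1115)]
1 0.03 [np.float64(0.1107), np.float64(0.1109), np.float64(0.109)]
1 0.045 [np.float64(0.1095), np.float64(0.1083), np.float64(0.1102)]
2 -0.03 [np.float64(0.111), np.float64(0.11), np.float64(0.1112)]
2 -0.01 [np.float64(0.1103), np.float64(0.1085), np.float64(0.1114)]
2 0.01 [np.float64(0.112), np.float64(0.1115), np.float64(0.1114)]
2 0.03 [np.float64(0.1113), np.float64(0.1106), np.float64(0.1119)]
2 0.045 [np.float64(0.1109), np.float64(0.1102), np.float64(0.1122)]
3 -0.03 [np.float64(0.1106), np.float64(0.1077), np.float64(0.1117)]
3 -0.01 [np.float64(0.1109), np.float64(0.1096), np.float64(0.11)]
3 0.01 [np.float64(0.1079), np.float64(0.1119), np.float64(0.1121)]
3 0.03 [np.float64(0.1103), np.float64(0.1113), np.float64(0.1116)]
3 0.045 [np.float64(0.1122), np.float64(0.1103), np.float64(0.111)]
4 -0.03 [np.float64(0.1112), np.float64(0.1091), np.float64(0.1108)]
4 -0.01 [np.float64(0.1103), np.float64(0.1108), np.float64(0.1132)]
4 0.01 [np.float64(0.1098), np.float64(0.1074), np.float64(0.1113)]
4 0.03 [np.float64(0.11), np.float64(0.1091), np.float64(0.1086)]
4 0.045 [np.float64(0.1113), np.float64(0.1113), np.float64(0.1111)]
```

View pics/s3.png

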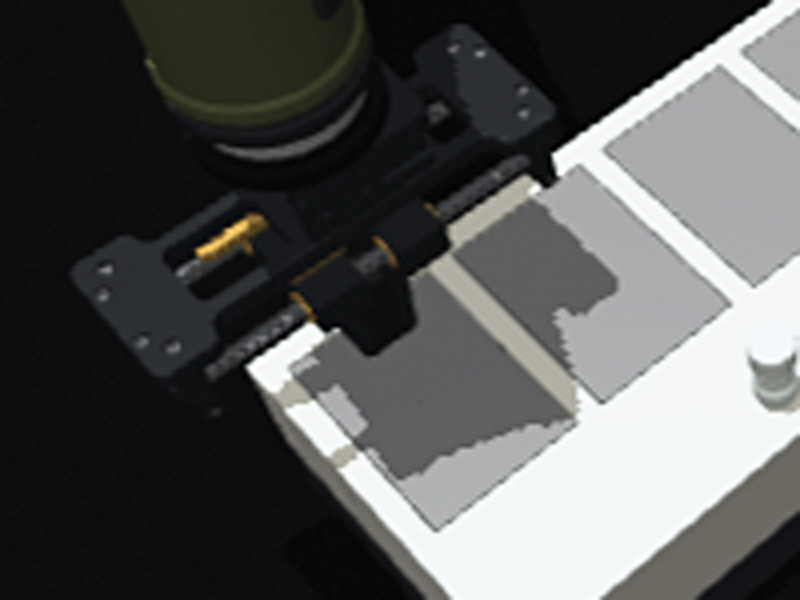

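Run:
```python
from h import *
p=snapshot('scene')
g=p['img'].astype(int).sum(2)
for v in range(255,275,2):
  print(v,[(u,int(g[v,u]),world(p,(u,v)).round(3).tolist()) for u in range(166,184,4)])
```

```text
255 [(166, 49, [0.578, -0.231, 0.21]), (170, 52, [0.577, -0.226, 0.203]), (174, 43, [0.546, -0.213, 0.153]), (178, 39, [0.55, -0.208, 0.153]), (182, 74, [0.552, -0.202, 0.15])]
257 [(166, 51, [0.577, -0.232, 0.203]), (170, 48, [0.577, -0.227, 0.198]), (174, 39, [0.547, -0.215, 0.15]), (178, 39, [0.551, -0.209, 0.15]), (182, 36, [0.554, -0.204, 0.148])]
259 [(166, 51, [0.579, -0.234, 0.202]), (170, 43, [0.553, -0.224, 0.16]), (174, 43, [0.553, -0.217, 0.153]), (178, 39, [0.552, -0.211, 0.146]), (182, 40, [0.552, -0.205, 0.14])]
261 [(166, 44, [0.554, -0.231, 0.162]), (170, 49, [0.553, -0.225, 0.154]), (174, 41, [0.553, -0.219, 0.148]), (178, 40, [0.551, -0.212, 0.139]), (182, 36, [0.551, -0.206, 0.133])]
263 [(166, 100, [0.52, -0.227, 0.109]), (170, 53, [0.555, -0.227, 0.152]), (174, 43, [0.55, -0.22, 0.14]), (178, 37, [0.55, -0.213, 0.133]), (182, 240, [0.539, -0.204, 0.111])]
265 [(166, 287, [0.526, -0.229, 0.112]), (170, 43, [0.554, -0.228, 0.146]), (174, 40, [0.552, -0.221, 0.136]), (178, 206, [0.539, -0.212, 0.111]), (182, 286, [0.543, -0.206, 0.11])]
267 [(166, 285, [0.527, -0.231, 0.108]), (170, 62, [0.553, -0.229, 0.139]), (174, 31, [0.555, -0.223, 0.135]), (178, 291, [0.542, -0.214, 0.11]), (182, 286, [0.546, -0.208, 0.109])]
269 [(166, 284, [0.531, -0.233, 0.108]), (170, 286, [0.537, -0.228, 0.11]), (174, 276, [0.54, -0.222, 0.108]), (178, 285, [0.544, -0.216, 0.108]), (182, 285, [0.55, -0.211, 0.109])]
271 [(166, 285, [0.536, -0.235, 0.11]), (170, 285, [0.54, -0.23, 0.11]), (174, 285, [0.545, -0.224, 0.11]), (178, 288, [0.549, -0.218, 0.11]), (182, 285, [0.553, -0.213, 0.109])]
273 [(166, 288, [0.539, -0.237, 0.109]), (170, 285, [0.545, -0.232, 0.11]), (174, 283, [0.55, -0.226, 0.112]), (178, 284, [0.554, -0.221, 0.111]), (182, 286, [0.558, -0.215, 0.11])]
```

Depth puts the visible bottom of the fingers at about z = 0.13, so they are still roughly 20 mm above the flap. With the fingers shut, the tips don't sit where I assumed. I'll keep descending on force feedback.

Call:
{"fn": "carry_out", "kwargs": {"linear": [[0,0,-0.001],[0,0,-0.002],[0,0,-0.003],[0,0,-0.004],[0,0,-0.004]], "roll": [0,0,0,0,0]}}

```text
clock: 5.2
tool_pos: [0.5427, -0.2165, 0.115]
eef_rot: [0.999, 0.047, -0.001, -0.0]
contact_force: [-0.4, 0.0, -0.2]
opening: 0.002
```

Run:
```python
from h import *
p=snapshot('wrist');cv2.imwrite('pics/w1.png',p['img'][:,:,::-1])
print(p['world_from_camera'].round(3),status.get_state()['contact_force'])
d=p['range_z'];
for v in range(0,480,60): print(v,[world(p,(u,v)).round(3).tolist() if d[v,u]>0 else 0 for u in range(200,460,60)])
```

```text
[[ 0.094 -0.95  -0.299  0.619]
 [-0.996 -0.091 -0.026 -0.209]
 [-0.003  0.3   -0.954  0.269]
 [ 0.     0.     0.     1.   ]] [ 0.64177514  0.41974942 -0.06115635]
0 [[0.649, -0.166, 0.11], [0.651, -0.186, 0.109], [0.653, -0.207, 0.109], [0.655, -0.228, 0.108], [0.657, -0.248, 0.109]]
60 [[0.63, -0.166, 0.109], [0.632, -0.188, 0.11], [0.634, -0.209, 0.11], [0.636, -0.23, 0.11], [0.638, -0.252, 0.108]]
120 [[0.609, -0.166, 0.11], [0.612, -0.189, 0.109], [0.614, -0.211, 0.109], [0.616, -0.233, 0.109], [0.618, -0.255, 0.109]]
180 [[0.587, -0.167, 0.109], [0.589, -0.19, 0.109], [0.591, -0.213, 0.109], [0.593, -0.236, 0.109], [0.596, -0.26, 0.108]]
240 [[0.562, -0.167, 0.109], [0.565, -0.191, 0.109], [0.567, -0.215, 0.108], [0.569, -0.24, 0.11], [0.571, -0.264, 0.108]]
300 [[0.536, -0.167, 0.11], [0.538, -0.193, 0.11], [0.552, -0.217, 0.132], [0.542, -0.244, 0.108], [0.495, -0.309, 0.0]]
360 [[0.574, -0.193, 0.206], [0.575, -0.203, 0.205], [0.551, -0.217, 0.168], [0.577, -0.224, 0.205], [0.578, -0.235, 0.205]]
420 [[0.567, -0.194, 0.212], [0.567, -0.204, 0.211], [0.381, -0.235, -0.002], [0.569, -0.225, 0.211], [0.57, -0.235, 0.211]]
```

View pics/w1.png

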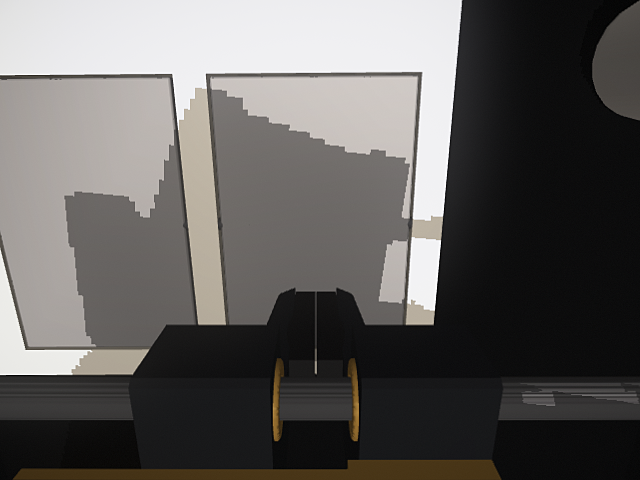

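The wrist view shows the shut fingers, with their tip edge at (316,291), in front of flap 4's plate. I measure the tip height.

Run:
```python
from h import *
p=snapshot('wrist')
for v in range(284,330,3): print(v,[world(p,(u,v)).round(3).tolist() for u in (305,325)])
```

```text
284 [[0.547, -0.211, 0.109], [0.547, -0.219, 0.108]]
287 [[0.546, -0.211, 0.109], [0.546, -0.22, 0.108]]
290 [[0.545, -0.211, 0.11], [0.546, -0.22, 0.11]]
293 [[0.55, -0.211, 0.125], [0.552, -0.219, 0.126]]
296 [[0.55, -0.211, 0.127], [0.551, -0.219, 0.127]]
299 [[0.551, -0.211, 0.13], [0.552, -0.219, 0.131]]
302 [[0.55, -0.211, 0.132], [0.551, -0.219, 0.133]]
305 [[0.551, -0.211, 0.135], [0.551, -0.219, 0.135]]
308 [[0.551, -0.211, 0.138], [0.619, -0.209, 0.269]]
311 [[0.55, -0.212, 0.139], [0.551, -0.219, 0.139]]
314 [[0.551, -0.212, 0.142], [0.552, -0.218, 0.143]]
317 [[0.551, -0.212, 0.144], [0.551, -0.218, 0.144]]
320 [[0.551, -0.212, 0.146], [0.552, -0.218, 0.147]]
323 [[0.551, -0.212, 0.149], [0.551, -0.218, 0.148]]
326 [[0.551, -0.212, 0.15], [0.552, -0.218, 0.15]]
329 [[0.55, -0.212, 0.151], [0.552, -0.218, 0.153]]
```

The tip is at z = 0.124 with the TCP reading 0.115, so it sits about 9 mm above the reported TCP. Two cameras agree on this. I expect contact at a TCP z of about 0.101.

Call:
{"fn": "carry_out", "kwargs": {"linear": [[0,0,-0.003],[0,0,-0.006],[0,0,-0.008],[0,0,-0.01],[0,0,-0.011],[0,0,-0.011]], "roll": [0,0,0,0,0,0]}}

```text
clock: 5.8
tool_pos: [0.5427, -0.2165, 0.1038]
eef_rot: [0.999, 0.047, -0.001, -0.0]
contact_force: [-0.5, 0.1, 0.8]
opening: 0.006
```

Call:
{"fn": "carry_out", "kwargs": {"linear": [[0,0,-0.001],[0,0,-0.0015],[0,0,-0.0015]], "roll": [0,0,0]}}

```text
clock: 6.05
tool_pos: [0.5426, -0.2164, 0.1022]
eef_rot: [0.999, 0.047, -0.002, -0.001]
contact_force: [0.2, 0.5, 1.2]
opening: 0.003
```

Call:
{"fn": "carry_out", "kwargs": {"linear": [[0,0,-0.001],[0,0,-0.0015],[0,0,-0.0015]], "roll": [0,0,0]}}

```text
clock: 6.3
tool_pos: [0.5427, -0.2165, 0.1009]
eef_rot: [0.999, 0.047, -0.001, -0.0]
contact_force: [-0.0, 0.1, 2.7]
opening: 0.005
```

Call:
{"fn": "carry_out", "kwargs": {"linear": [[0,0,-0.001],[0,0,-0.0015],[0,0,-0.0015]], "roll": [0,0,0]}}

```text
clock: 6.55
tool_pos: [0.5427, -0.2165, 0.1003]
eef_rot: [0.999, 0.047, -0.001, -0.0]
contact_force: [-2.7, 1.2, 8.0]
opening: 0.001
```

Call:
{"fn": "carry_out", "kwargs": {"linear": [[0,0,-0.001],[0,0,-0.0015],[0,0,-0.0015]], "roll": [0,0,0]}}

```text
clock: 6.8
tool_pos: [0.5427, -0.2165, 0.1002]
eef_rot: [0.999, 0.047, -0.001, -0.0]
contact_force: [-3.6, 1.2, 13.2]
opening: 0.007
```

Flap 4 is blocked: the force rises to 13 N with no travel. Next is flap 3.

Call:
{"fn": "carry_out", "kwargs": {"linear": [[0,0,0.015],[0,0.0,0.02],[-0.003,0.03,0.02],[-0.006,0.06,0.02],[-0.0085,0.0895,0.02],[-0.0085,0.0895,0.015],[-0.0085,0.0895,0.007],[-0.0085,0.0895,0.004]], "roll": [0,0,0,0,0,0,0,0]}}

```text
clock: 7.47
tool_pos: [0.5339, -0.1277, 0.1031]
eef_rot: [0.999, 0.047, -0.002, 0.0]
contact_force: [-0.6, -0.6, -0.6]
opening: 0.001
```

Call:
{"fn": "carry_out", "kwargs": {"linear": [[0,0,-0.001],[0,0,-0.002],[0,0,-0.002]], "roll": [0,0,0]}}

```text
clock: 7.72
tool_pos: [0.5336, -0.1292, 0.1008]
eef_rot: [0.999, 0.045, -0.002, 0.0]
contact_force: [-0.0, 0.1, 0.1]
opening: 0.002
```

Call:
{"fn": "carry_out", "kwargs": {"linear": [[0,0,-0.001],[0,0,-0.0015],[0,0,-0.0015]], "roll": [0,0,0]}}

```text
clock: 7.97
tool_pos: [0.5339, -0.1294, 0.1002]
eef_rot: [0.999, 0.045, -0.001, 0.0]
contact_force: [-1.5, 1.2, 7.7]
opening: 0.006
```

Call:
{"fn": "carry_out", "kwargs": {"linear": [[0,0,-0.001],[0,0,-0.0015],[0,0,-0.0015]], "roll": [0,0,0]}}

```text
clock: 8.22
tool_pos: [0.5339, -0.1295, 0.1002]
eef_rot: [0.999, 0.045, -0.001, 0.0]
contact_force: [-3.6, 2.2, 11.9]
opening: 0.003
```

Flap 3 is blocked too. On to flap 2.

Call:
{"fn": "carry_out", "kwargs": {"linear": [[0,0,0.015],[0,0.0,0.02],[-0.003,0.03,0.02],[-0.006,0.06,0.02],[-0.008,0.091,0.02],[-0.008,0.091,0.015],[-0.008,0.091,0.007],[-0.008,0.091,0.004]], "roll": [0,0,0,0,0,0,0,0]}}

```text
clock: 8.88
tool_pos: [0.5257, -0.0393, 0.1032]
eef_rot: [0.999, 0.045, -0.001, 0.001]
contact_force: [-0.3, -0.4, 0.4]
opening: 0.003
```

Call:
{"fn": "carry_out", "kwargs": {"linear": [[0,0,-0.001],[0,0,-0.002],[0,0,-0.002]], "roll": [0,0,0]}}

```text
clock: 9.13
tool_pos: [0.5255, -0.0408, 0.101]
eef_rot: [0.999, 0.044, -0.001, 0.001]
contact_force: [-0.5, 1.3, 0.5]
opening: 0.007
```

Call:
{"fn": "carry_out", "kwargs": {"linear": [[0,0,-0.001],[0,0,-0.0015],[0,0,-0.0015]], "roll": [0,0,0]}}

```text
clock: 9.38
tool_pos: [0.5258, -0.0411, 0.0997]
eef_rot: [0.999, 0.043, -0.001, 0.001]
contact_force: [-0.1, 0.9, 2.6]
opening: 0.008
```

Call:
{"fn": "carry_out", "kwargs": {"linear": [[0,0,-0.001],[0,0,-0.0015],[0,0,-0.0015]], "roll": [0,0,0]}}

```text
clock: 9.63
tool_pos: [0.5257, -0.0411, 0.0983]
eef_rot: [0.999, 0.043, -0.001, 0.001]
contact_force: [-0.5, 1.1, 3.4]
opening: 0.007
```

Call:
{"fn": "carry_out", "kwargs": {"linear": [[0,0,-0.001],[0,0,-0.002],[0,0,-0.003],[0,0,-0.003]], "roll": [0,0,0,0]}}

```text
clock: 9.97
tool_pos: [0.5259, -0.0411, 0.0951]
eef_rot: [0.999, 0.043, -0.001, 0.001]
contact_force: [-0.5, 0.5, 2.4]
opening: 0.007
```

Flap 2 rocks: 6 mm of travel at about 3 N. I push it down to full depth.

Call:
{"fn": "carry_out", "kwargs": {"linear": [[0,0,-0.003],[0,0,-0.006],[0,0,-0.009],[0,0,-0.012],[0,0,-0.015],[0,0,-0.016]], "roll": [0,0,0,0,0,0]}}

```text
clock: 10.47
tool_pos: [0.5257, -0.0414, 0.0786]
eef_rot: [0.999, 0.043, -0.001, 0.001]
contact_force: [-0.1, -0.7, 3.7]
opening: 0.008
```

Call:
{"fn": "carry_out", "kwargs": {"linear": [[0,0,-0.002],[0,0,-0.004],[0,0,-0.006],[0,0,-0.008],[0,0,-0.01],[0,0,-0.01]], "roll": [0,0,0,0,0,0]}}

```text
clock: 10.97
tool_pos: [0.5253, -0.0414, 0.0681]
eef_rot: [0.999, 0.043, -0.002, 0.001]
contact_force: [-0.3, -0.9, 1.5]
opening: 0.005
```

Call:
{"fn": "carry_out", "kwargs": {"linear": [[0,0,-0.0015],[0,0,-0.003],[0,0,-0.0045],[0,0,-0.005],[0,0,-0.005]], "roll": [0,0,0,0,0]}}

```text
clock: 11.38
tool_pos: [0.5243, -0.0415, 0.0632]
eef_rot: [0.999, 0.043, -0.003, 0.001]
contact_force: [-2.9, -1.3, 6.3]
opening: 0.007
```

Call:
{"fn": "carry_out", "kwargs": {"linear": [[0,0,0.015],[0,0,0.035],[0,0,0.06],[0,0,0.085],[0,0,0.11],[0,0,0.14],[0,0,0.16],[0,0,0.16]], "roll": [0,0,0,0,0,0,0,0]}}

```text
clock: 12.05
tool_pos: [0.5272, -0.0416, 0.2269]
eef_rot: [0.999, 0.043, 0.002, 0.001]
contact_force: [0.9, -0.5, 1.0]
opening: 0.004
```

Call:
{"fn": "carry_out", "kwargs": {"linear": [[-0.03,0,0],[-0.06,0,0],[-0.09,0,0],[-0.1,0,0],[-0.1,0,0],[-0.1,0,0]], "roll": [0,0,0,0,0,0]}}

```text
clock: 12.55
tool_pos: [0.4277, -0.0415, 0.2267]
eef_rot: [0.999, 0.043, 0.002, 0.001]
contact_force: [0.7, 0.2, 0.1]
opening: 0.004
```

Run:
```python
from h import *
p=snapshot('scene');cv2.imwrite('pics/s4.png',p['img'][:,:,::-1])
print(status.get_state()['contact_force'],status.get_state()['clock'])
r=cut_out(p,'flap2')
for o in r[:2]:
    m=cv2.erode(o['region'].astype(np.uint8),np.ones((3,3)))>0
    P=np.array([world(p,(u,w)) for w,u in zip(*np.nonzero(m))])
    c=np.median(P,0);_,_,V=np.linalg.svd(P-c);n=V[2];print(o['confidence'],o['pixel'],c,n,'tilt deg',np.degrees(np.arccos(abs(n[2]))))
for q in ['beaker','wash_bottle','vial','cuvette_rack']:
    for k in tip_of(p,q)[:1]: print(q,k['pixel'],k['confidence'],world(p,k['pixel'],.11 if q=='vial' else 0).round(3))
```

```text
[ 0.56708678 -0.57966247  0.61966061] 12.6
0.85 [296.8, 199.5] [0.54927784 0.05577076 0.11035608] [ 0.23640367 -0.75774275 -0.60822629] tilt deg 52.53863729685011
0.64 [229.3, 252.9] [ 0.56855753 -0.12370644  0.11025384] [ 0.27306872 -0.84580996 -0.4583001 ] tilt deg 62.722529458104326
beaker [248.5, 267.3] 0.73 [ 0.559 -0.084  0.   ]
wash_bottle [131.6, 405.0] 0.73 [ 0.666 -0.402  0.   ]
vial [274.6, 274.0] 0.59 [ 0.662 -0.085  0.11 ]
cuvette_rack [379.3, 210.8] 0.87 [ 0.618  0.236 -0.   ]
```

View pics/s4.png

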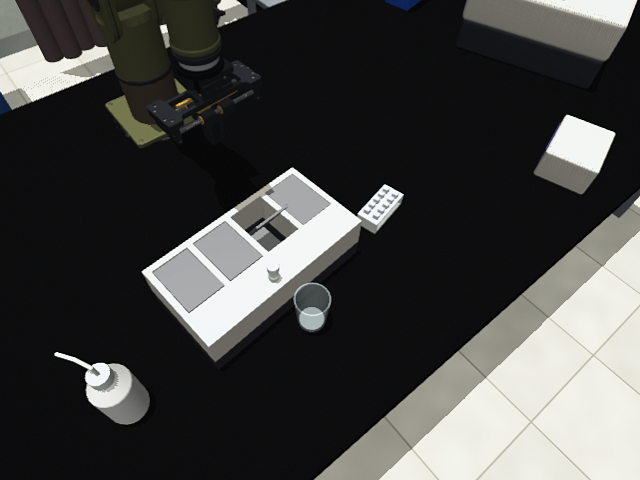

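The scene view shows flap 2 (270,215) swung up edge-on, with its well open below. All the bystanders are in place. The cut-outs landed on flaps 1 and 3, so I measure the tilt from depth in the top view.

Run:
```python
from h import *
p=snapshot('top');cv2.imwrite('pics/t4.png',cv2.resize(p['img'][180:330,250:450,::-1],(800,600)))
c,q=np.cos(.097),np.sin(.097)
pts=[]
for v in range(230,305):
  for u in range(310,370):
    w=world(p,(u,v));d=w[:2]-[.5602,-.0795];x=c*d[0]+q*d[1];y=-q*d[0]+c*d[1]
    if abs(y-.045)<.028 and abs(x)<.05: pts.append((x,y,w[2]))
P=np.array(pts)
for a in np.arange(-.05,.05,.005):
  s=P[(P[:,0]>=a)&(P[:,0]<a+.005)]
  if len(s): print(round(a,3),len(s),np.percentile(s[:,2],[5,50,95]).round(3))
for k in tip_of(p,'beaker')[:1]: print(k['pixel'],k['confidence'],world(p,k['pixel'],0).round(3))
```

```text
-0.05 55 [0.012 0.025 0.029]
-0.045 50 [0.021 0.025 0.029]
-0.04 52 [0.021 0.025 0.03 ]
-0.035 55 [0.022 0.026 0.03 ]
-0.03 68 [0.023 0.065 0.071]
-0.025 60 [0.068 0.074 0.08 ]
-0.02 61 [0.077 0.082 0.09 ]
-0.015 61 [0.086 0.091 0.098]
-0.01 63 [0.096 0.1   0.106]
-0.005 66 [0.104 0.11  0.115]
-0.0 66 [0.111 0.118 0.125]
0.005 63 [0.121 0.127 0.132]
0.01 66 [0.129 0.136 0.14 ]
0.015 71 [0.138 0.144 0.15 ]
0.02 70 [0.146 0.153 0.158]
0.025 48 [0.152 0.156 0.16 ]
0.04 36 [0.022 0.026 0.03 ]
0.045 34 [0.021 0.025 0.028]
[343.7, 200.3] 0.83 [ 0.735 -0.056  0.   ]
```

View pics/t4.png

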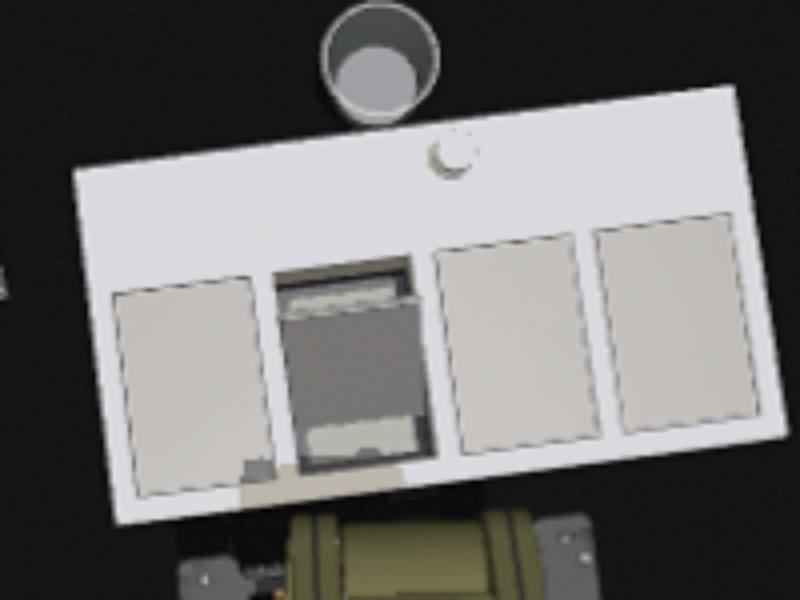

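The slope is about 1.75, so the tilt is about 60° (1.05 rad). The top view shows flap 2 (crop 355,370) open with the tray visible below it. The beaker is still at (0.735, -0.056), and the hand is clear.

```bash
python3 -c "
from plant import finish_job;print(finish_job())"
```

```text
the job is handed in; nothing more can be done
None
```

The free well is under flap 2, second from the left. I pushed that flap open to about 60°, and it stayed there once the hand was away. The job is handed in after about 13 s of the 48 s.

- **Finding the flap:** I pressed with the shut fingertips, working from the right. Flaps 4 and 3 went solid at 12–13 N, so I left them. Flap 2 rocked at about 3 N. I did not press flap 1.
- **Opening it:** I pushed flap 2's near half down to 38 mm below the station top. The highest wrist reading was about 14 N, while testing flap 4, well under the 40 N limit.
- **Last checks:** Depth in the top view gives a tilt of about 1.05 rad, with the tray visible in the well. The wrist force is near zero and the hand is clear. Beaker, bottle, vial and rack all look upright and within about 10 mm of where they started, which is about the network's error.

Some checks disagreed:
- **Fingertip height:** With the fingers shut, the tips were about 9 mm above the reported TCP, not 19 mm ahead of it. I went by the depth images and contact force instead.
- **Networks:** At the end they mistook flaps 1 and 3 for flap 2, and in the scene view put the beaker on the station. I replaced those results with the top-view measurement.

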